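# Open the sprung bit case

## Robot

A 6-joint arm with a two-finger parallel gripper is mounted at the origin on a cart in front of the work surface, level with it; the furniture and walls round the work are solid. World frame = base frame: x ahead of the robot, y to its left, z up, the work surface at z = 0. Lengths are in mm, angles in rad, forces in N, time in s.
With the tool pointing down it reaches from about 250 to 725 mm from the base axis. Payload 4 kg.
Tool frame: the origin (TCP) lies between the finger pads; the fingertips stand 8 mm ahead of it and the grasp point (between the pads) lies 11 mm behind it (arm.tcp_to_tips is the distance from the TCP to the fingertips, in mm); z points along the fingers, y is the line along which they close (so a half turn about z gives the same grasp; the last joint's range is limited). The gripper opens to 85 mm and grips with 20 to 120 N. Pads are 22 mm wide; open, the fingers measure 114 mm over their backs; the gripper's body (76 mm by 85 mm) begins 54 mm behind the grasp point. The pads swing forward as they close: fully open they stand 13 mm farther back than shut.
Start: joints at [1.267, 0.241, 0.005, 1.335, 0, 1.571], TCP at [149.572, 477.103, 239.306] pointing down, gripper open.
Joint ranges: [-2.72, 2.72], [-1.05, 1.87], [-1.09, 1.28], [-1.99, 2.15], [-1.42, 1.44], [-3.14, 3.14]. Speed limits (rad/s): [2.79, 2.79, 3.14, 3.14, 3.14, 3.14].

## Interface

Orientations are given as a unit quaternion [x, y, z, w].
In Python, from workcell import sensors, grab_frame, hand_in, arm gives the robot as it stands.
- The arm moves only by the tool drive_tool, never from a script. Its argument "increments" is a list of rows, each an object of numbers: "dx", "dy", "dz": the shift along the tool's x, y, z scaled (see below); "wx", "wy", "wz": the turn, a rotation vector about the tool's x, y, z scaled (see below). In form: [{"dx": .., "dy": .., "dz": .., "wx": .., "wy": .., "wz": ..}, ...]. A call has 1 to 5 rows; each row is the pose to reach, as a shift and turn from the pose commanded when the call began, along the tool's axes at that moment, turning the shorter way round; what a row does not reach only later rows make up. The controller multiplies each number of a shift by 30 cm and each number of a turn by 180 degrees. A row lasts 1/10 s, in which the tool goes at most 50 mm and 8.59 degrees, less where a joint would pass 70% of its speed; a pose out of reach is approached as far as the arm can. A call with a number of a shift or a turn outside -1 to 1 is refused whole. A call with a gripper value outside its range is refused whole. "jaw" is the opening, from 0 (shut) to 1 (fully open), set as the call begins (left out, the last holds). The fingers move at their own pace and stop on an object; "grip_force" is the grip in N (left out, the last holds). Time passes only in rows, so rows that repeat a pose let the fingers close. It gives the time, the measured TCP pose, the force, the opening and the grip force at its end, in the units of the state.
- sensors.get_obs(): the state, without advancing time (a new reading comes with each control period).
- grab_frame(name): name is "side" or "top"; returns a dict with "img" (420x560x3 uint8, red, green, blue), "z_map" (420x560 float32, mm along the optical axis (not along the pixel's ray), 0 where there is no reading), "intrinsics" (3x3 intrinsics, pixels), "rvec" (rotation vector, rad) and "tvec" (3), from world to camera coordinates, as OpenCV has them. Camera axes: x right, y down, z forward; pixel columns grow to the right and rows downward; lengths in mm; the calibration is good to about 2 mm. A picture is of the moment at which its call begins.
- hand_in(): hands the job in; it is judged then, once.
The state is a dict: "clock": time; "joints": joint angles; "joint_vel": joint speeds; "joint_torque": joint torques, N m; "tcp_pos": TCP position; "ee_rot": TCP orientation; "ft_force": force on the tool from outside, world axes, zero at the start; "wrist_torque": the same for the moment, N m; "gripper_width": finger opening in mm; "grasp_force": force on a finger pad.
Only numpy, scipy, OpenCV 4.12 (cv2) and the standard library are available. Lean on these libraries where they do the work, as an engineer would, in place of code of your own. Each camera call takes 0.05 s, during which the arm holds its last target. There are 200 camera calls.

## Task

Open the screwdriver-bit case that has the red tab: with closed fingers press its red tab down until the lid springs up, let go of the tab, then gently push the lid all the way back until it leans open on its stop, and come clear. Only touch and push, do not grip or lift anything; leave the case with the blue tab shut and everything lying around where it is.

Things in the scene. Friction and masses are not known exactly. Their poses are not given: they have to be found in the camera images.
- red_case: grey screwdriver-bit case with a red release tab, the case to open; screwed to the bench (it cannot move). Box 107 mm deep (x), 126 mm wide (y), rim 50 mm above the bench, lid top 60 mm. Origin on the bench under the middle of its mounting plate; its own -x is the front, where the tab is, +x the back, where the lid is hinged; z up. In this frame: lid front edge (shut) at x = -62 mm, lid hinge at x = +45 mm, tab pad centre at x = -106 mm
- red_pad (a point): centre of the upper face of the red press pad (46 mm along x by 36 mm wide, 6 mm thick), 37 mm above the bench when free. Pressed down, the tab rocks about a cross pin 36 mm behind this point and 15 mm below it, and sinks about 8 mm here; the lid is let go after about 5 to 6 mm. About 3 N opens it, 4.5 N takes it to its stop. Its latch arm, 30 mm wide, stands 33 mm behind this point, to 67 mm above the bench
- red_tab (a joint): angle of the red tab (rad): 0 free, 0.24 fully pressed; lets the lid go at about 0.14; a spring takes it back to 0 when left
- red_lid (a joint): angle of the lid of the red-tab case (rad): about 0.01 latched shut; once let go it springs up by itself, softly, within about a second, to about 1.2 and stays there (its front edge then stands about 150 mm above the bench); it can then be pushed on with 1 to 2 N at its front edge; 1.57 upright, 1.75 fully open against its stop, leaning back. A stiff hinge keeps it where it is left from there on
- red_lid_edge (a point): middle of the lower front edge of the lid of the red-tab case. The lid is a flat plate 107 mm long from hinge to this edge, 126 mm wide, 10 mm thick; the point's plane is its underside, along which the point's x axis points to the hinge
- red_lid_hinge (a point): lid hinge of the red-tab case: middle of the axis, which runs along the case's y, 50 mm above the bench, in the plane of the lid's underside
- blue_case: grey screwdriver-bit case with a blue release tab, the case to leave shut; screwed to the bench (it cannot move). Box 107 mm deep (x), 126 mm wide (y), rim 50 mm above the bench, lid top 60 mm. Origin on the bench under the middle of its mounting plate; its own -x is the front, where the tab is, +x the back, where the lid is hinged; z up. In this frame: lid front edge (shut) at x = -62 mm, lid hinge at x = +45 mm, tab pad centre at x = -106 mm
- blue_pad (a point): centre of the upper face of the blue press pad (46 mm along x by 36 mm wide, 6 mm thick), 37 mm above the bench when free. Pressed down, the tab rocks about a cross pin 36 mm behind this point and 15 mm below it, and sinks about 8 mm here; the lid is let go after about 5 to 6 mm. About 3 N opens it, 4.5 N takes it to its stop. Its latch arm, 30 mm wide, stands 33 mm behind this point, to 67 mm above the bench
- blue_tab (a joint): angle of the blue tab (rad): 0 free, 0.24 fully pressed; lets the lid go at about 0.14; a spring takes it back to 0 when left
- blue_lid (a joint): angle of the lid of the blue-tab case (rad): about 0.01 latched shut; once let go it springs up by itself, softly, within about a second, to about 1.2 and stays there (its front edge then stands about 150 mm above the bench); it can then be pushed on with 1 to 2 N at its front edge; 1.57 upright, 1.75 fully open against its stop, leaning back. A stiff hinge keeps it where it is left from there on
- blue_lid_edge (a point): middle of the lower front edge of the lid of the blue-tab case. The lid is a flat plate 107 mm long from hinge to this edge, 126 mm wide, 10 mm thick; the point's plane is its underside, along which the point's x axis points to the hinge
- blue_lid_hinge (a point): lid hinge of the blue-tab case: middle of the axis, which runs along the case's y, 50 mm above the bench, in the plane of the lid's underside
- near_red: tapered hardwood block 28 x 50 x 64 mm, loose, standing beside the tab of the red-tab case; origin under its centre
- near_blue: tapered hardwood block 28 x 50 x 64 mm, loose, standing beside the tab of the blue-tab case; origin under its centre
- glue_bottle: white glue bottle with red nozzle, diameter 59 mm, 181 mm tall, loose, between and behind the cases; origin under its centre
- mallet: wooden mallet, 184 x 85 x 60 mm, lying loose at the left; origin under its centre

How it is judged:
By the outcome, as a careful person would: the job done as asked, in the order asked, and still so for the second after the job is handed in, with the robot touching nothing.
It also fails if it takes over 40 s, if anything falls off the work surface, if the arm or the gripper's body presses on something with over 40 N, if the wrist force passes 120 N, or if a joint passes its speed limit or range.

## Working session

There is one attempt and no reset: what is moved stays moved. The work goes in short steps, Python scripts to look and compute and a tool call to move; the robot and the scene stay as the last step left them, time stands still between calls to the robot, and variables do not carry over. Pictures are saved under pics/ and viewed, at most 10 in all, crops included, and the job is handed in when it is done.

Besides the shell and the picture viewer there is one more tool, called as a command line: name --argument value ..., lists and objects as JSON in quotes. drive_tool: Moves the arm, as the interface text tells. Shifts and turns lie within -1 to 1; 1 stands for 30 cm of shift or 180 degrees of turn. Its arguments: {"type":"object","properties":{"increments":{"type":"array","items":{"type":"object","properties":{"dx":{"type":"number"},"dy":{"type":"number"},"dz":{"type":"number"},"wx":{"type":"number"},"wy":{"type":"number"},"wz":{"type":"number"}}}},"jaw":{"type":"number"},"grip_force":{"type":"number"}},"required":["increments"]}

```bash
mkdir -p pics; cat > h.py <<'E'
import numpy as np, cv2
from workcell import sensors, grab_frame, hand_in, arm
from scipy.spatial.transform import Rotation as R
def pts(f):
    K=np.array(f["intrinsics"]);z=f["z_map"];v,u=np.mgrid[:z.shape[0],:z.shape[1]]
    c=np.stack([(u-K[0,2])/K[0,0]*z,(v-K[1,2])/K[1,1]*z,z],-1)
    Rm=cv2.Rodrigues(np.array(f["rvec"],float))[0]
    return (c-np.array(f["tvec"]).ravel())@Rm
E
python3 - <<'E'
from h import *
ims=[]
for n in("top","side"):
    f=grab_frame(n);cv2.imwrite(f"pics/{n}0.png",f["img"][:,:,::-1]);P=pts(f)
    hsv=cv2.cvtColor(f["img"],cv2.COLOR_RGB2HSV);h,s,v=cv2.split(hsv)
    for nm,m in(("red",((h<8)|(h>172))&(s>130)&(v>60)),("blue",(h>100)&(h<130)&(s>130)&(v>60))):
        k,l,st,c=cv2.connectedComponentsWithStats(m.astype(np.uint8))
        for i in range(1,k):
            if st[i,4]>40:
                q=P[(l==i)&(f["z_map"]>0)]
                print(n,nm,c[i].round(),st[i,4],np.median(q,0).round(1),q.min(0).round(),q.max(0).round())
o=sensors.get_obs();print(o)
E
```

```text
top red [239. 234.] 409 [503.3 109.7  38.5] [468.  83.   4.] [539. 140.  73.]
top red [525. 279.] 42 [ 390.3 -525.6  191. ] [ 350. -963. -744.] [ 403. -498.  252.]
top red [288. 299.] 131 [339.8 -10.2   7.4] [336. -81.  -3.] [344.  59.  14.]
top red [531. 308.] 43 [ 331.3 -531.2  198. ] [ 212. -977. -737.] [ 346. -528.  201.]
top red [501. 361.] 190 [ 196.4 -506.4   90.6] [ -33. -865. -757.] [ 240. -498.   97.]
top blue [343. 263.] 409 [ 428.4 -148.1   38.1] [ 393. -172.    2.] [ 465. -125.   74.]
side red [342.  78.] 70 [832.2 398.  152.5] [822. 389. 140.] [845. 408. 180.]
side red [350. 169.] 97 [711.2 -12.3 152.4] [701. -20.   7.] [782. 161. 182.]
side red [261. 184.] 311 [508.1 106.7  38.3] [468.  78.  -2.] [539. 163.  71.]
side red [209. 237.] 99 [339.3 -17.5   6.6] [336. -82.  -1.] [342.  59.  12.]
side red [433. 330.] 487 [ 740.5 -443.5   78.2] [ 691. -456.   62.] [ 793. -429.   91.]
side red [248. 387.] 239 [ 349.5 -518.1  199.6] [ 321. -536.  133.] [ 366. -501.  208.]
side red [269. 390.] 71 [ 382.2 -529.3  191.7] [ 364. -534.  187.] [ 401. -525.  197.]
side red [200. 417.] 
[... 158 characters left out ...]
k': 0.1, 'joints': array([1.26699639e+00, 2.41311252e-01, 3.87774199e-03, 1.33522792e+00,
       1.72794402e-05, 1.57081657e+00]), 'joint_vel': array([ 0.00014211, -0.00273487,  0.002259  ,  0.00111262, -0.00093144,
       -0.0005972 ]), 'joint_torque': array([ 1.51127965e-04, -3.73138046e+01,  2.53010541e+01,  1.08553687e-02,
       -1.57717604e-06,  8.70306867e-07]), 'tcp_pos': array([149.4039437 , 476.57749274, 238.52233471]), 'ee_rot': array([ 1.51326443e-01,  9.88483403e-01, -9.20508409e-04, -1.49641454e-04]), 'ft_force': array([ 0.5662264 ,  0.2484092 , -0.05474616]), 'wrist_torque': array([-0.02097384, -0.0044373 ,  0.02630253]), 'grasp_force': 0.0, 'gripper_width': 85.50978005304356}
```

View pics/top0.png

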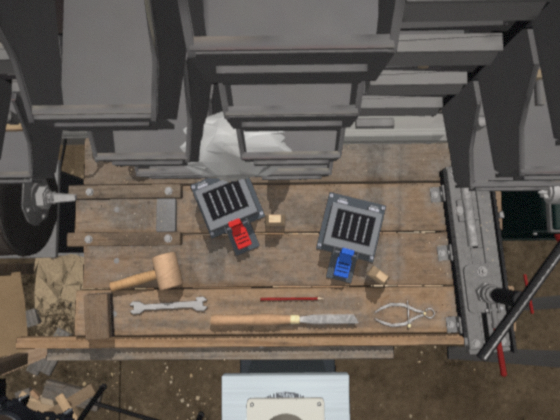

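View pics/side0.png

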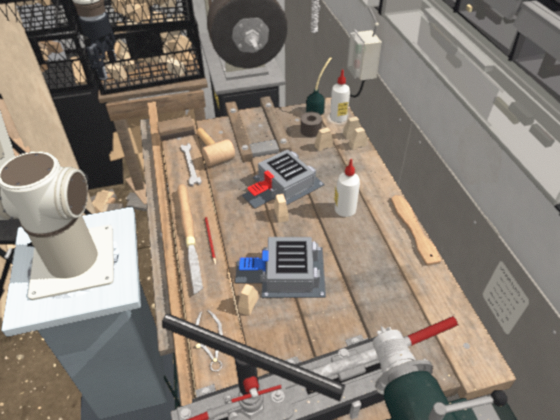

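The top view shows the red case with its tab at (240,235) and the blue case's tab at (344,263). The near_red block is at (275,218). The side view shows the bottle at (346,190), behind and between the cases.

```bash
python3 - <<'E'
from h import *
for n in("top","side"):
    f=grab_frame(n);P=pts(f);x,y,z=P[...,0],P[...,1],P[...,2];ok=f["z_map"]>0
    hs,s,v=cv2.split(cv2.cvtColor(f["img"],cv2.COLOR_RGB2HSV));red=((hs<8)|(hs>172))&(s>130)&(v>60)
    near=ok&(x>440)&(x<690)&(y>20)&(y<230)
    m=near&(z>54)&(z<66)&(s<70)
    k,l,st,c=cv2.connectedComponentsWithStats(m.astype(np.uint8));i=1+np.argmax(st[1:,4])
    q=P[l==i];print(n,"lid",st[i],cv2.minAreaRect(q[:,:2].astype(np.float32)),np.median(q[:,2]))
    for nm,mm in(("pad",near&red&(z>33)&(z<44)),("arm",near&red&(z>55)),("block",near&(s>70)&~red&(z>56)&(z<72)),):
        q=P[mm];
        if len(q): print(nm,len(q),q.mean(0).round(1),cv2.minAreaRect(q[:,:2].astype(np.float32)))
    hi=ok&(x>350)&(x<800)&(y>-150)&(y<350)&(z>80)
    q=P[hi];print("high",len(q))
    for X in range(350,800,50):
        print(X,[int(q[(q[:,0]>=X)&(q[:,0]<X+50)&(q[:,1]>=Y)&(q[:,1]<Y+50)][:,2].max(initial=0)) for Y in range(-150,350,50)])
E
```

```text
top lid [ 195  179   63   52 1968] ((588.0762329101562, 142.21920776367188), (115.03785705566406, 126.05616760253906), 21.683008193969727) 61.41671581151629
pad 303 [498.2 105.9  38.2] ((499.05303955078125, 106.232666015625), (56.38373565673828, 35.687957763671875), 21.435644149780273)
arm 67 [530.2 118.5  66.5] ((530.8551025390625, 118.85360717773438), (13.436792373657227, 30.33626365661621), 20.524600982666016)
block 64 [538.5  44.9  63.8] ((535.1791381835938, 77.68020629882812), (20.345165252685547, 113.92967987060547), 5.8896684646606445)
high 75822
350 [0, 0, 0, 0, 0, 0, 0, 0, 0, 0]
400 [0, 0, 0, 0, 0, 0, 0, 0, 0, 0]
450 [0, 0, 0, 0, 0, 0, 0, 0, 0, 0]
500 [0, 1121, 1116, 1121, 1026, 1027, 0, 879, 821, 0]
550 [1030, 1091, 1074, 1094, 1051, 1042, 966, 917, 811, 0]
600 [909, 854, 0, 853, 975, 1003, 0, 919, 778, 0]
650 [0, 0, 0, 0, 0, 0, 0, 0, 0, 0]
700 [0, 0, 0, 0, 0, 0, 0, 0, 0, 0]
750 [0, 0, 0, 0, 0, 0, 0, 0, 0, 0]
side lid [ 258  150   57   39 1143] ((586.7854614257812, 139.88150024414062), (114.72860717773438, 129.4014434814453), 22.096376419067383) 61.26793356276595
pad 207 [499.8 103.2  37.6] ((500.89813232421875, 111.9390640258789), (73.7168960571289, 49.30338668823242), 26.30278778076172)
arm 59 [528.1 115.7  64.6] ((527.9326782226562, 119.21033477783203), (13.904391288757324, 42.131778717041016), 18.070024490356445)
block 17 [533.1  85.   61.2] ((534.4791259765625, 83.06103515625), (125.3350601196289, 12.359370231628418), 89.77484130859375)
high 547
350 [0, 0, 0, 0, 0, 0, 0, 0, 0, 0]
400 [0, 0, 0, 0, 0, 0, 0, 0, 0, 0]
450 [0, 0, 0, 0, 0, 0, 0, 0, 0, 0]
500 [0, 0, 0, 0, 0, 0, 0, 0, 0, 0]
550 [0, 0, 0, 0, 0, 0, 0, 0, 0, 0]
600 [0, 0, 0, 0, 0, 0, 0, 0, 0, 0]
650 [0, 0, 123, 120, 0, 0, 0, 0, 0, 0]
700 [0, 0, 181, 153, 0, 0, 0, 0, 0, 0]
750 [0, 0, 0, 0, 0, 0, 0, 0, 0, 0]
```

```bash
cat >> h.py <<'E'
d=np.array([.930,.368,0]);n=np.array([-.368,.930,0]);O=np.array([598.1,145.2,0])
Rt=np.stack([np.cross(d,[0,0,-1]),d,[0,0,-1]],1)
def go(cx,cy,tipz):
    o=sensors.get_obs();Rc=R.from_quat(o["ee_rot"]);t=O+cx*d+cy*n+np.array([0,0,tipz+8])
    print("t",o["clock"],"shift",(Rc.inv().apply(t-o["tcp_pos"])/300).round(3),"turn",((Rc.inv()*R.from_matrix(Rt)).as_rotvec()/np.pi).round(3))
E
python3 -c "
from h import *
go(-112,0,140)"
```

```text
t 0.2 shift [-1.467 -0.842  0.304] turn [-0.     0.     0.283]
```

drive_tool --increments '[{"dx": -0.7, "dy": -0.4, "dz": 0.1, "wz": 0.283}, {"dx": -0.7, "dy": -0.4, "dz": 0.1, "wz": 0.283}, {"dx": -0.7, "dy": -0.4, "dz": 0.1, "wz": 0.283}, {"dx": -0.7, "dy": -0.4, "dz": 0.1, "wz": 0.283}, {"dx": -0.7, "dy": -0.4, "dz": 0.1, "wz": 0.283}]' --jaw 0 --grip_force 30

```text
invalid input
```

```bash
python3 -c "
from h import *
go(-112,0,140);print(sensors.get_obs()['joints'])"
```

```text
t 0.2 shift [-1.467 -0.842  0.304] turn [-0.     0.     0.283]
[ 1.26700208e+00  2.41141416e-01  4.25313313e-03  1.33514311e+00
 -1.10295620e-05  1.57075692e+00]
```

drive_tool --increments '[{"dx": -0.7, "dy": -0.4, "dz": 0.1, "wx": 0, "wy": 0, "wz": 0.283}, {"dx": -0.7, "dy": -0.4, "dz": 0.1, "wx": 0, "wy": 0, "wz": 0.283}, {"dx": -0.7, "dy": -0.4, "dz": 0.1, "wx": 0, "wy": 0, "wz": 0.283}, {"dx": -0.7, "dy": -0.4, "dz": 0.1, "wx": 0, "wy": 0, "wz": 0.283}, {"dx": -0.7, "dy": -0.4, "dz": 0.1, "wx": 0, "wy": 0, "wz": 0.283}]' --jaw 0 --grip_force 30

```text
clock: 0.7
tcp_pos: [315.0, 297.8, 209.0]
ee_rot: [0.506, 0.863, -0.0, 0.0]
ft_force: [0.4, 0.7, -0.2]
gripper_width: 12.5
grasp_force: 0.0
```

```bash
python3 -c "
from h import *
go(-112,0,140);print(sensors.get_obs()['joints'])"
```

```text
t 0.7 shift [-0.855  0.205  0.204] turn [0.    0.    0.043]
[ 7.57544691e-01  1.26633804e-01 -2.16519072e-01  1.22771989e+00
 -2.76174849e-04  1.81786570e+00]
```

drive_tool --increments '[{"dx": -0.85, "dy": 0.2, "dz": 0.2, "wx": 0, "wy": 0, "wz": 0.043}, {"dx": -0.85, "dy": 0.2, "dz": 0.2, "wx": 0, "wy": 0, "wz": 0.043}, {"dx": -0.85, "dy": 0.2, "dz": 0.2, "wx": 0, "wy": 0, "wz": 0.043}, {"dx": -0.85, "dy": 0.2, "dz": 0.2, "wx": 0, "wy": 0, "wz": 0.043}, {"dx": -0.85, "dy": 0.2, "dz": 0.2, "wx": 0, "wy": 0, "wz": 0.043}]'

```text
clock: 1.2
tcp_pos: [480.9, 119.4, 153.0]
ee_rot: [0.56, 0.828, 0.0, -0.0]
ft_force: [1.0, 1.9, 0.0]
gripper_width: -0.1
grasp_force: 0.0
```

```bash
python3 -c "
from h import *
go(-112,0,60);print(sensors.get_obs()['joints'])"
```

```text
t 1.2 shift [-0.064  0.021  0.283] turn [ 0.    -0.     0.002]
[ 2.43238253e-01  2.87401080e-01 -1.64825202e-01  1.11837716e+00
  2.22851716e-04  1.43239043e+00]
```

drive_tool --increments '[{"dx": 0, "dy": 0, "dz": 0, "wx": 0, "wy": 0, "wz": 0}, {"dx": 0, "dy": 0, "dz": 0, "wx": 0, "wy": 0, "wz": 0}, {"dx": 0, "dy": 0, "dz": 0, "wx": 0, "wy": 0, "wz": 0}]'

```text
clock: 1.5
tcp_pos: [479.1, 121.7, 153.5]
ee_rot: [0.56, 0.829, -0.0, -0.0]
ft_force: [0.5, 1.3, 1.7]
gripper_width: -0.0
grasp_force: 0.0
```

```bash
python3 -c "
from h import *
go(-112,0,46);o=sensors.get_obs();print(o['ft_force'])
f=grab_frame('side');cv2.imwrite('pics/s1.png',cv2.resize(f['img'][120:300,150:390,::-1],None,fx=3,fy=3))"
```

```text
t 1.5 shift [-0.073  0.024  0.332] turn [-0.    -0.     0.002]
[0.54623045 1.32298063 1.67031305]
```

View pics/s1.png

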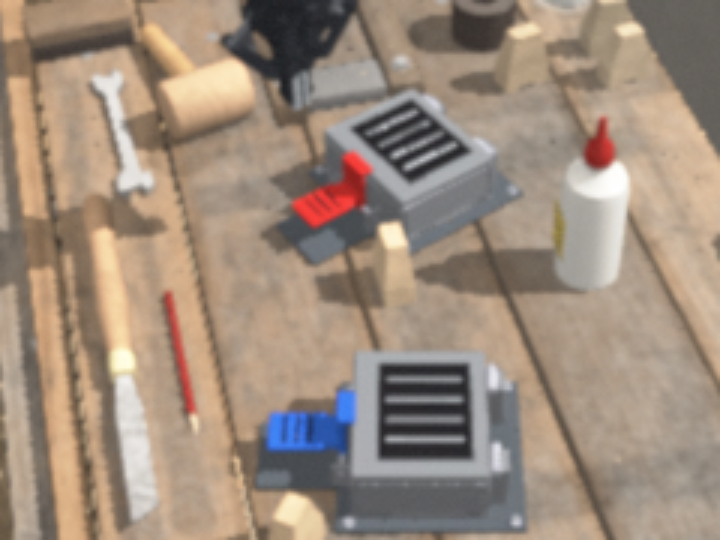

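The fingertips are up and left of the red pad in the crop, at about (295,100), and the pad is free at (325,205). Next I go down above it.

drive_tool --increments '[{"dx": -0.073, "dy": 0.024, "dz": 0.1, "wx": 0, "wy": 0, "wz": 0.002}, {"dx": -0.073, "dy": 0.024, "dz": 0.2, "wx": 0, "wy": 0, "wz": 0.002}, {"dx": -0.073, "dy": 0.024, "dz": 0.3, "wx": 0, "wy": 0, "wz": 0.002}, {"dx": -0.073, "dy": 0.024, "dz": 0.32, "wx": 0, "wy": 0, "wz": 0.002}, {"dx": -0.073, "dy": 0.024, "dz": 0.32, "wx": 0, "wy": 0, "wz": 0.002}]'

```text
clock: 2.05
tcp_pos: [493.4, 104.5, 57.2]
ee_rot: [0.562, 0.827, -0.001, -0.001]
ft_force: [0.3, 0.2, 0.5]
gripper_width: 0.1
grasp_force: 0.0
```

```bash
python3 -c "
from h import *
go(-112,0,37);o=sensors.get_obs();print(o['ft_force'])
f=grab_frame('side');cv2.imwrite('pics/s2.png',cv2.resize(f['img'][130:250,200:360,::-1],None,fx=5,fy=5))"
```

```text
t 2.05 shift [-0.002  0.001  0.041] turn [-0.001 -0.     0.   ]
[0.32639758 0.24606346 0.47910972]
```

View pics/s2.png

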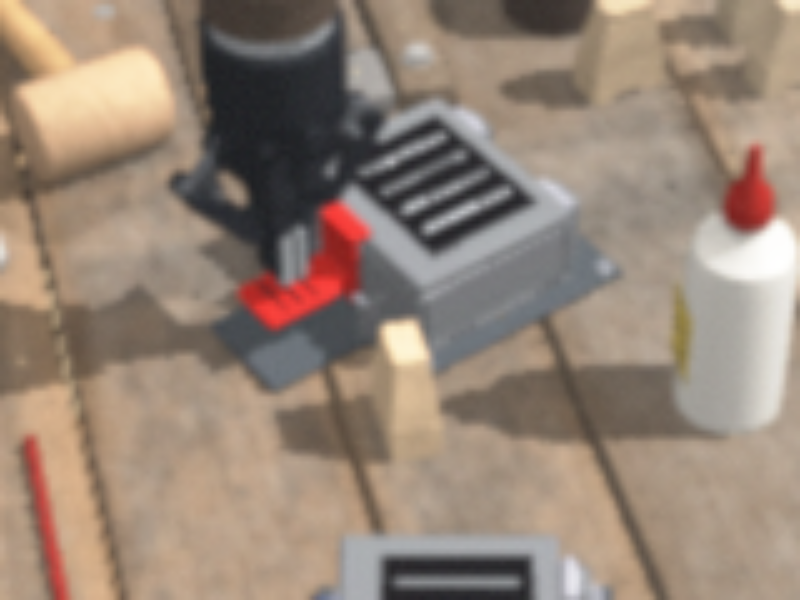

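The fingertips are over the pad at (292,280). The knuckles stick out along the case's depth, though, and one reaches over the lid at (375,110). I'll raise the tool and turn it 90° so they point sideways.

drive_tool --increments '[{"dx": 0, "dy": 0, "dz": -0.13, "wx": 0, "wy": 0, "wz": 0}, {"dx": 0, "dy": 0, "dz": -0.15, "wx": 0, "wy": 0, "wz": -0.25}, {"dx": 0, "dy": 0, "dz": -0.15, "wx": 0, "wy": 0, "wz": -0.25}, {"dx": 0, "dy": 0, "dz": -0.15, "wx": 0, "wy": 0, "wz": -0.25}, {"dx": 0, "dy": 0, "dz": -0.15, "wx": 0, "wy": 0, "wz": -0.25}]'

```text
clock: 2.6
tcp_pos: [496.1, 104.3, 105.3]
ee_rot: [0.29, 0.957, 0.001, 0.002]
ft_force: [-1.0, 0.9, -0.6]
gripper_width: -0.1
grasp_force: 0.0
```

drive_tool --increments '[{"dx": 0, "dy": 0, "dz": 0, "wx": 0, "wy": 0, "wz": -0.25}, {"dx": 0, "dy": 0, "dz": 0, "wx": 0, "wy": 0, "wz": -0.25}, {"dx": 0, "dy": 0, "dz": 0, "wx": 0, "wy": 0, "wz": -0.25}, {"dx": 0, "dy": 0, "dz": 0, "wx": 0, "wy": 0, "wz": -0.25}, {"dx": 0, "dy": 0, "dz": 0, "wx": 0, "wy": 0, "wz": -0.25}]'

```text
clock: 3.1
tcp_pos: [496.0, 104.3, 105.1]
ee_rot: [-0.081, 0.997, 0.0, 0.002]
ft_force: [-0.3, -0.8, 0.2]
gripper_width: -0.0
grasp_force: 0.0
```

```bash
sed -i 's/^Rt=.*/Rt=np.stack([-d,np.cross([0,0,-1],-d),[0,0,-1]],1)/' h.py; python3 -c "
from h import *
go(-112,0,47);o=sensors.get_obs();print(o['ft_force'],o['joints'])"
```

```text
t 3.1 shift [ 0.008 -0.     0.167] turn [-0.     0.001 -0.068]
[-0.30816088 -0.77097421  0.24484371] [ 2.07298155e-01  3.51176800e-01 -2.11219373e-01  1.00394116e+00
 -1.52011053e-06  4.53962641e-02]
```

drive_tool --increments '[{"dx": 0.008, "dy": 0, "dz": 0, "wx": 0, "wy": 0, "wz": -0.068}, {"dx": 0.008, "dy": 0, "dz": 0.08, "wx": 0, "wy": 0, "wz": -0.068}, {"dx": 0.008, "dy": 0, "dz": 0.14, "wx": 0, "wy": 0, "wz": -0.068}, {"dx": 0.008, "dy": 0, "dz": 0.167, "wx": 0, "wy": 0, "wz": -0.068}, {"dx": 0.008, "dy": 0, "dz": 0.167, "wx": 0, "wy": 0, "wz": -0.068}]'

```text
clock: 3.6
tcp_pos: [492.3, 103.5, 52.9]
ee_rot: [-0.183, 0.983, 0.0, 0.0]
ft_force: [0.1, 0.2, 0.5]
gripper_width: -0.2
grasp_force: 0.0
```

```bash
python3 -c "
from h import *
go(-112,0,30);o=sensors.get_obs();print(o['ft_force'])
f=grab_frame('side');cv2.imwrite('pics/s3.png',cv2.resize(f['img'][130:250,200:360,::-1],None,fx=5,fy=5))"
```

```text
t 3.6 shift [-0.006 -0.     0.05 ] turn [-0.     0.    -0.002]
[0.13177001 0.1611653  0.47539846]
```

View pics/s3.png

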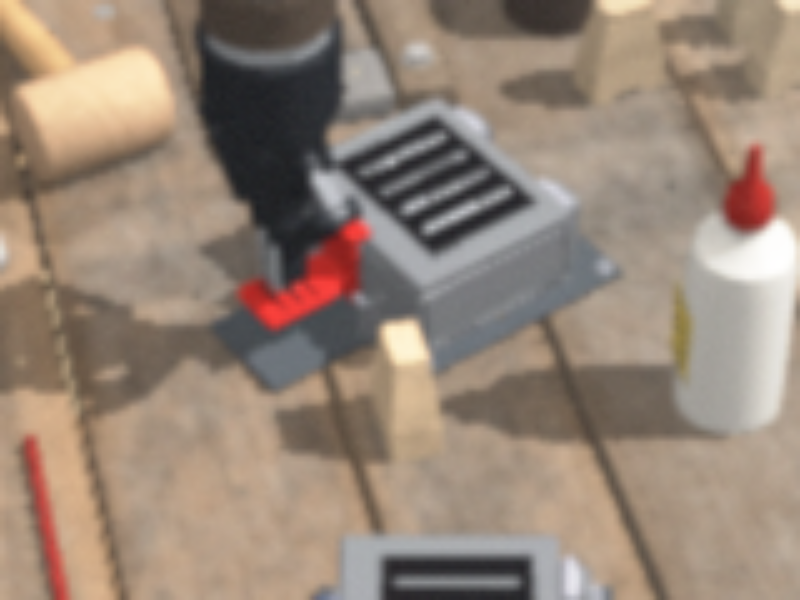

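The knuckles now point sideways, clear of the lid and above the block at (405,390). The fingertips are over the pad at (285,275), so I'll press.

drive_tool --increments '[{"dx": -0.005, "dy": 0, "dz": 0.015, "wx": 0, "wy": 0, "wz": 0}, {"dx": -0.005, "dy": 0, "dz": 0.027, "wx": 0, "wy": 0, "wz": 0}, {"dx": -0.005, "dy": 0, "dz": 0.037, "wx": 0, "wy": 0, "wz": 0}, {"dx": -0.005, "dy": 0, "dz": 0.045, "wx": 0, "wy": 0, "wz": 0}, {"dx": -0.005, "dy": 0, "dz": 0.05, "wx": 0, "wy": 0, "wz": 0}]'

```text
clock: 4.15
tcp_pos: [492.5, 103.0, 37.6]
ee_rot: [-0.183, 0.983, -0.0, -0.001]
ft_force: [-6.0, -2.8, 17.1]
gripper_width: 0.3
grasp_force: 8.7
```

drive_tool --increments '[{"dx": 0, "dy": 0, "dz": 0.003, "wx": 0, "wy": 0, "wz": 0}, {"dx": 0, "dy": 0, "dz": 0.005, "wx": 0, "wy": 0, "wz": 0}, {"dx": 0, "dy": 0, "dz": 0.005, "wx": 0, "wy": 0, "wz": 0}]'

```text
clock: 4.45
tcp_pos: [492.5, 103.0, 37.5]
ee_rot: [-0.183, 0.983, -0.0, -0.001]
ft_force: [-8.4, -2.4, 18.2]
gripper_width: -0.3
grasp_force: 9.4
```

```bash
cat >> h.py <<'E'
def lid():
    # points of the lid above the case, in the case frame
    f=grab_frame("side");P=pts(f)-O;a=P@d;b=P@n;z=P[...,2];s=cv2.cvtColor(f["img"],cv2.COLOR_RGB2HSV)[...,1]
    m=(f["z_map"]>0)&(s<70)&(a>-75)&(a<90)&(abs(b)<60)&(z>54)&(z<170)
    print("lid n",m.sum(),"z",np.percentile(z[m],[5,50,95,99]).round(),"x at top",np.median(a[m&(z>np.percentile(z[m],90))]).round(1))
    return f
E
python3 -c "
from h import *
go(-112,0,29);o=sensors.get_obs();print(o['ft_force'])
lid()"
```

```text
t 4.45 shift [-0.005  0.001  0.002] turn [-0.    -0.001 -0.003]
[-8.35467587 -2.39236295 18.16222096]
lid n 458 z [ 65. 104. 123. 124.] x at top -40.2
```

drive_tool --increments '[{"dx": 0, "dy": 0, "dz": -0.03, "wx": 0, "wy": 0, "wz": 0}, {"dx": 0.02, "dy": 0, "dz": -0.08, "wx": 0, "wy": 0, "wz": 0}, {"dx": 0.05, "dy": 0, "dz": -0.15, "wx": 0, "wy": 0, "wz": 0}, {"dx": 0.05, "dy": 0, "dz": -0.25, "wx": 0, "wy": 0, "wz": 0}, {"dx": 0.05, "dy": 0, "dz": -0.32, "wx": 0, "wy": 0, "wz": 0}]'

```text
clock: 5.0
tcp_pos: [480.0, 98.4, 133.4]
ee_rot: [-0.183, 0.983, 0.0, 0.001]
ft_force: [-0.4, 0.7, 0.2]
gripper_width: 0.1
grasp_force: 0.0
```

drive_tool --increments '[{"dx": 0, "dy": 0, "dz": 0, "wx": 0, "wy": 0, "wz": 0}, {"dx": 0, "dy": 0, "dz": 0, "wx": 0, "wy": 0, "wz": 0}, {"dx": 0, "dy": 0, "dz": 0, "wx": 0, "wy": 0, "wz": 0}]'

```text
clock: 5.3
tcp_pos: [478.8, 98.1, 130.7]
ee_rot: [-0.183, 0.983, 0.0, -0.001]
ft_force: [0.4, -0.6, -0.5]
gripper_width: -0.1
grasp_force: 0.0
```

```bash
python3 -c "
from h import *
go(-25,0,127);o=sensors.get_obs();print(o['ft_force'])
f=lid();cv2.imwrite('pics/s4.png',cv2.resize(f['img'][130:250,200:360,::-1],None,fx=5,fy=5))"
```

```text
t 5.3 shift [-0.344  0.003 -0.015] turn [ 0.    -0.001 -0.003]
[ 0.3811024  -0.59640114 -0.50930897]
lid n 246 z [ 61. 139. 147. 148.] x at top -13.0
```

View pics/s4.png

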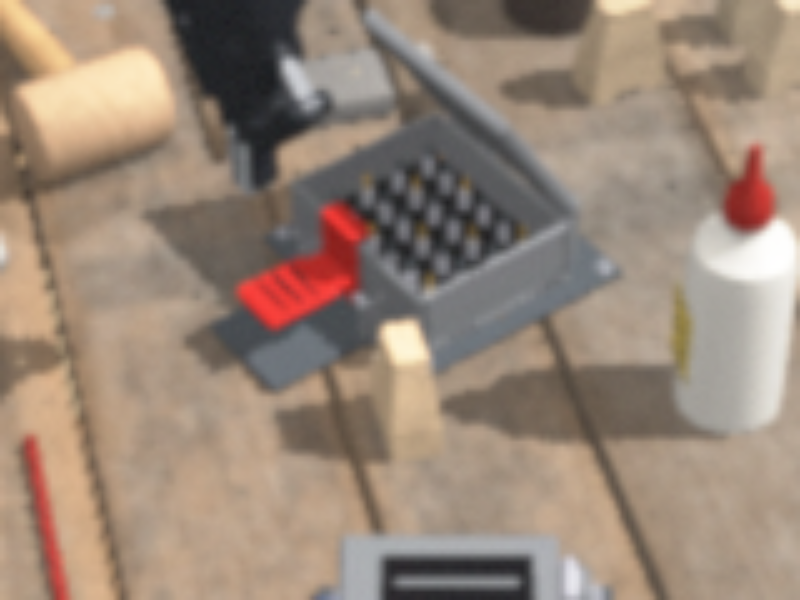

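The lid has sprung up and the red tab is free. The fingers are in front of the lid at (250,170), and next I approach it.

drive_tool --increments '[{"dx": -0.09, "dy": 0, "dz": -0.01, "wx": 0, "wy": 0, "wz": 0}, {"dx": -0.18, "dy": 0, "dz": -0.015, "wx": 0, "wy": 0, "wz": 0}, {"dx": -0.24, "dy": 0, "dz": -0.015, "wx": 0, "wy": 0, "wz": 0}, {"dx": -0.27, "dy": 0, "dz": -0.015, "wx": 0, "wy": 0, "wz": 0}, {"dx": -0.28, "dy": 0, "dz": -0.015, "wx": 0, "wy": 0, "wz": 0}]'

```text
clock: 5.85
tcp_pos: [557.9, 128.6, 135.0]
ee_rot: [-0.183, 0.983, -0.0, -0.001]
ft_force: [0.3, 0.1, -0.2]
gripper_width: -0.2
grasp_force: 0.0
```

```bash
python3 -c "
from h import *
go(-5,0,130);o=sensors.get_obs();print(o['ft_force'])
lid()"
```

```text
t 5.85 shift [-0.128  0.003 -0.01 ] turn [ 0.    -0.001 -0.003]
[ 0.32346542  0.07167717 -0.16013036]
lid n 343 z [ 60. 130. 158. 165.] x at top -52.1
```

drive_tool --increments '[{"dx": -0.025, "dy": 0, "dz": -0.005, "wx": 0, "wy": 0, "wz": 0}, {"dx": -0.05, "dy": 0, "dz": -0.01, "wx": 0, "wy": 0, "wz": 0}, {"dx": -0.075, "dy": 0, "dz": -0.01, "wx": 0, "wy": 0, "wz": 0}, {"dx": -0.1, "dy": 0, "dz": -0.01, "wx": 0, "wy": 0, "wz": 0}, {"dx": -0.12, "dy": 0, "dz": -0.01, "wx": 0, "wy": 0, "wz": 0}]'

```text
clock: 6.4
tcp_pos: [592.2, 141.7, 139.5]
ee_rot: [-0.183, 0.983, -0.0, 0.0]
ft_force: [-1.0, -0.6, 0.8]
gripper_width: -0.2
grasp_force: 0.3
```

drive_tool --increments '[{"dx": -0.02, "dy": 0, "dz": 0, "wx": 0, "wy": 0, "wz": 0}, {"dx": -0.04, "dy": 0, "dz": 0, "wx": 0, "wy": 0, "wz": 0}, {"dx": -0.06, "dy": 0, "dz": 0, "wx": 0, "wy": 0, "wz": 0}, {"dx": -0.08, "dy": 0, "dz": 0, "wx": 0, "wy": 0, "wz": 0}, {"dx": -0.1, "dy": 0, "dz": 0, "wx": 0, "wy": 0, "wz": 0}]'

```text
clock: 6.9
tcp_pos: [620.0, 152.5, 139.3]
ee_rot: [-0.183, 0.983, 0.0, -0.0]
ft_force: [-0.6, -1.0, 0.6]
gripper_width: -0.3
grasp_force: 0.4
```

```bash
python3 -c "
from h import *
go(48,0,130);o=sensors.get_obs();print(o['ft_force'],o['joints'])
f=lid();cv2.imwrite('pics/s5.png',cv2.resize(f['img'][130:250,200:360,::-1],None,fx=5,fy=5))"
```

```text
t 6.9 shift [-0.083  0.005  0.004] turn [ 0.    -0.    -0.003]
[-0.64179904 -1.00104267  0.56904486] [ 2.41156742e-01  5.69331089e-01  2.37452738e-01  1.23912783e+00
  5.50227920e-05 -1.27344680e-01]
lid n 732 z [ 59. 109. 158. 165.] x at top 28.7
```

View pics/s5.png

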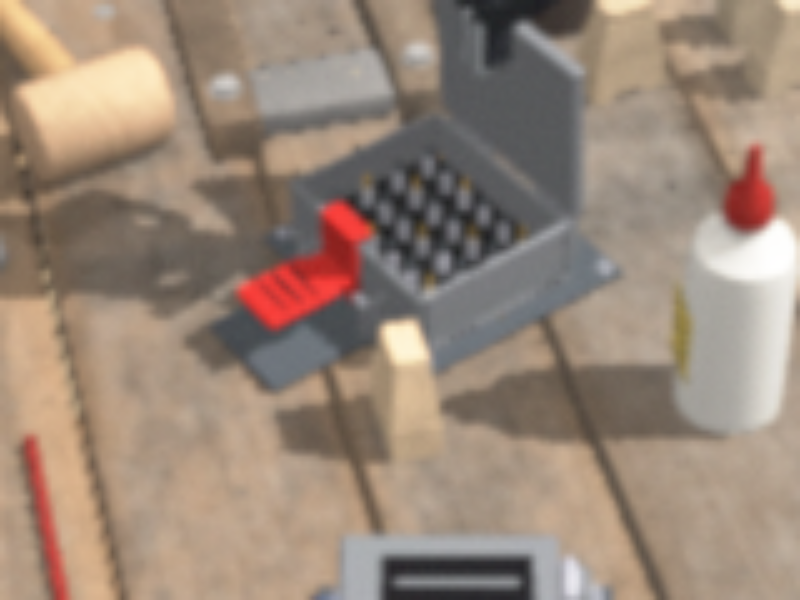

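The lid is being pushed and stands near upright, with the fingers at (490,40). I continue gently.

drive_tool --increments '[{"dx": -0.018, "dy": 0, "dz": 0, "wx": 0, "wy": 0, "wz": 0}, {"dx": -0.036, "dy": 0, "dz": 0, "wx": 0, "wy": 0, "wz": 0}, {"dx": -0.053, "dy": 0, "dz": 0, "wx": 0, "wy": 0, "wz": 0}, {"dx": -0.068, "dy": 0, "dz": 0, "wx": 0, "wy": 0, "wz": 0}, {"dx": -0.078, "dy": 0, "dz": 0, "wx": 0, "wy": 0, "wz": 0}]'

```text
clock: 7.45
tcp_pos: [639.0, 159.8, 138.9]
ee_rot: [-0.183, 0.983, -0.001, -0.003]
ft_force: [-12.9, -4.1, 6.0]
gripper_width: 0.1
grasp_force: 6.9
```

drive_tool --increments '[{"dx": -0.007, "dy": 0, "dz": 0, "wx": 0, "wy": 0, "wz": 0}, {"dx": -0.012, "dy": 0, "dz": 0, "wx": 0, "wy": 0, "wz": 0}]'

```text
clock: 7.65
tcp_pos: [639.2, 159.9, 138.9]
ee_rot: [-0.183, 0.983, -0.001, -0.007]
ft_force: [-17.7, -5.7, 9.1]
gripper_width: 0.2
grasp_force: 10.3
```

```bash
python3 -c "
from h import *
go(48,0,130);o=sensors.get_obs();print(o['ft_force'],o['ft_force']@d)
lid()"
```

```text
t 7.65 shift [-0.015  0.005  0.003] turn [ 0.    -0.004 -0.003]
[-17.70208625  -5.67826615   9.07127496] -18.552542157346775
lid n 928 z [ 59. 105. 156. 166.] x at top 51.1
```

The force has climbed to 18 N with no further travel, so the lid is on its stop. I back off.

drive_tool --increments '[{"dx": 0.03, "dy": 0, "dz": 0, "wx": 0, "wy": 0, "wz": 0}, {"dx": 0.08, "dy": 0, "dz": 0, "wx": 0, "wy": 0, "wz": 0}, {"dx": 0.18, "dy": 0, "dz": -0.05, "wx": 0, "wy": 0, "wz": 0}, {"dx": 0.33, "dy": 0, "dz": -0.15, "wx": 0, "wy": 0, "wz": 0}, {"dx": 0.48, "dy": 0, "dz": -0.2, "wx": 0, "wy": 0, "wz": 0}]'

```text
clock: 8.2
tcp_pos: [512.4, 110.7, 200.5]
ee_rot: [-0.183, 0.983, 0.0, 0.002]
ft_force: [-0.9, -0.8, 0.8]
gripper_width: -0.2
grasp_force: 0.0
```

drive_tool --increments '[{"dx": 0.15, "dy": 0, "dz": -0.05, "wx": 0, "wy": 0, "wz": 0}, {"dx": 0.2, "dy": 0, "dz": -0.05, "wx": 0, "wy": 0, "wz": 0}, {"dx": 0.2, "dy": 0, "dz": -0.05, "wx": 0, "wy": 0, "wz": 0}, {"dx": 0.2, "dy": 0, "dz": -0.05, "wx": 0, "wy": 0, "wz": 0}]'

```text
clock: 8.6
tcp_pos: [456.9, 89.3, 214.7]
ee_rot: [-0.183, 0.983, 0.0, 0.001]
ft_force: [0.8, -0.6, 0.9]
gripper_width: -0.1
grasp_force: 0.0
```

```bash
python3 -c "
from h import *
o=sensors.get_obs();print(o['clock'],o['ft_force'],o['tcp_pos'])
f=lid();P=pts(f)-O;a=P@d;b=P@n;z=P[...,2];m=(f['z_map']>0)&(abs(b)<50)&(a>35)&(a<80)&(z>70)&(z<145)
p=np.polyfit(z[m],a[m],1);print('lean',np.pi/2+np.arctan(p[0]),m.sum())
cv2.imwrite('pics/s6.png',cv2.resize(f['img'][110:290,160:400,::-1],None,fx=3.3,fy=3.3))"
```

```text
8.6 [ 0.79565693 -0.62734231  0.94653729] [456.90143998  89.27176202 214.65858769]
lid n 1023 z [ 60. 110. 155. 157.] x at top 59.5
lean 1.7488562615452863 586
```

View pics/s6.png

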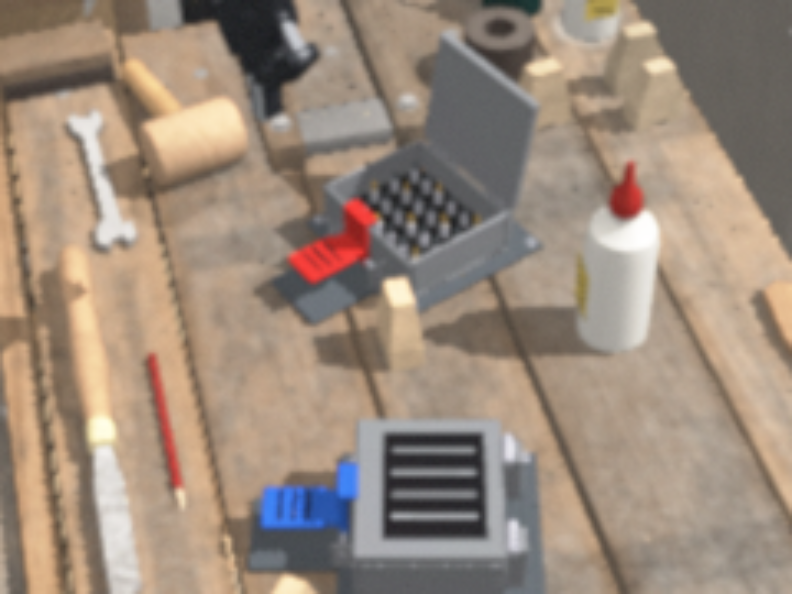

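The red lid leans open at 1.75 rad at (480,120), and the blue case is shut at (430,490). The block and the bottle have not moved, and the arm is clear.

```bash
python3 -c "
from h import *
print(hand_in())"
```

```text
the job is handed in; nothing more can be done
None
```

The red-tab case is open: its lid leans back on its stop at about 1.75 rad. The blue-tab case is still shut, nothing else was moved, the arm is clear, and the job was handed in at about 8.7 s.

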